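# Lock the last quarter-turn fastener on a gauge controller's cover

## Robot

A 6-joint arm with a two-finger parallel gripper is mounted at the origin on the work surface. World frame = base frame: x ahead of the robot, y to its left, z up, the work surface at z = 0. Lengths are in m, angles in rad, forces in N, time in s.
With the tool pointing down it reaches from about 0.3 to 0.875 m from the base axis. Payload 6.4 kg.
Tool frame: the origin (TCP) lies between the finger pads; the fingertips stand 22 mm ahead of it and the grasp point (between the pads) lies 3 mm ahead of it; z points along the fingers, y is the line along which they close (so a half turn about z gives the same grasp; the last joint's range is limited). The gripper opens to 85 mm and grips with 20 to 120 N. Pads are 22 mm wide; open, the fingers measure 114 mm over their backs; the gripper's body (76 mm by 85 mm) begins 54 mm behind the grasp point. The pads swing forward as they close: fully open they stand 13 mm farther back than shut.
Start: joints at [-1.429, 0.181, 1.607, -0, 1.354, -0.206], TCP at [0.196, -0.541, 0.224] pointing down, gripper open.
Joint ranges: [-2.99, 2.99], [-0.89, 2.07], [0.3, 2.58], [-1.14, 4.28], [0, 2.63], [-3.12, 3.12]. Speed limits (rad/s): [2.57, 2.57, 3.01, 3.14, 3.14, 3.14].

## Interface

Orientations are given as a unit quaternion [w, x, y, z].
In Python, from bench import ctrl, imaging, workorder gives the robot as it stands.
- The arm moves only by the shell command python3 -m pendant 'ROWS' [OPENING]. ROWS is JSON, a list of rows, each a list of 4 numbers: the shift along the tool's x, y, z in cm, then the turn about the tool's z in degrees. In form: [[dx, dy, dz, roll], ...]. A call has 1 to 12 rows; each row is the pose to reach, as a shift and turn from the pose commanded when the call began, along the tool's axes at that moment; what a row does not reach only later rows make up. A row lasts 1/12 s, in which the tool goes at most 41.7 mm and 7.16 degrees, less where a joint would pass 70% of its speed; a pose out of reach is approached as far as the arm can. A call with a gripper value outside its range is refused whole. OPENING is the opening, from 0 (shut) to 1 (fully open), set as the call begins (- or left out, the last holds). The fingers move at their own pace and stop on an object; the grip force is fixed at half the most. Time passes only in rows, so rows that repeat a pose let the fingers close. It gives the time, the measured TCP pose, the force, the opening and the grip force at its end, in the units of the state.
- ctrl.get_obs(): the state, without advancing time (a new reading comes with each control period).
- imaging.camera(name): name is "scene" or "side" or "wrist"; returns the picture (400x640x3 uint8, red, green, blue); there is no depth.
- imaging.camera_info(name): a dict with "K" (3x3 intrinsics, pixels), "k1" (the pictures are not rectified: a ray, as slopes to the right and down, at radius r is drawn at 1 + k1 r^2 times it, then the intrinsics apply), "T" (4x4, takes a point from camera to world coordinates); the wrist camera has in their place "tool_from_camera" (4x4, takes a point from camera to tool coordinates, whose origin is the TCP and whose axes are the flange's). Camera axes: x right, y up, looking along -z (the intrinsics and any distortion apply to the point x, -y, -z); pixel columns grow to the right and rows downward; lengths in m; the calibration is good to about 2 mm. A picture is of the moment at which its call begins: read the wrist's pose just before it. camera_info takes no time and is no camera call.
- workorder.hand_in(): hands the job in; it is judged then, once.
The state is a dict: "time_s": time; "q": joint angles; "dq": joint speeds; "joint_efforts": joint torques, N m; "eef_pos": TCP position; "eef_rot": TCP orientation; "wrist_force": force on the tool from outside, world axes, zero at the start; "torque": the same for the moment, N m; "opening": opening from 0.0 (shut) to 1.0 (fully open); "grasp_force": force on a finger pad.
Only numpy, scipy, OpenCV 4.12 (cv2) and the standard library are available. Lean on these libraries where they do the work, as an engineer would, in place of code of your own. Each camera call takes 0.05 s, during which the arm holds its last target. There are 200 camera calls.

## Task

The service cover of the low controller box is held by three yellow quarter-turn wing fasteners, two of which are already locked. Take the one that still stands up with its red band showing, turn it until its wing lines up with the slot and white marks of its seat, push it in fully, and turn it a quarter turn clockwise (seen from above) to its stop so that it stays down when you let go. Leave the two locked fasteners locked.

Things in the scene. Friction and masses are not known exactly. Their poses are not given: they have to be found in the camera images.
- loose_grip (a point): Grip point of the unlocked fastener: a yellow upright wing 52 mm long (x), 14 thick (y), 32 tall (z up) on a steel stem with a red band. The point is on the vertical turning axis, 14 mm below the wing's top, 18 above its bottom; it moves and turns with it. When up it is 44 mm above the seat's top: grip across the thickness about here, so the fingertips stay over 18 mm clear of the seat.
- loose_seat: Seat of the unlocked fastener, fixed on the 70 mm high cream box: a 74 mm square steel block, 22 mm tall, its top slotted, at any of three places. Origin under its centre, on the fastener's axis. Slot (50 x 18 mm) along its x axis, white marks at its ends; green dots along y.
- loose_wing (a joint): Turn of the unlocked fastener, rad, growing clockwise seen from above. 0: wing and the cross-bar below it lie along the slot; 1.57: across it, to the green dots. Stops at -0.3 and 1.62; 0.5 to 1.1 at the start. It goes in only within about 0.25 of 0, else the bar lands on the seat. Turns lightly (0.03 N m) and stays where left.
- loose_push (a joint): How far the unlocked fastener is pushed down, m: 0 up (start), 0.018 bottom stop. A spring lifts it with 2.4 N at the top, 5 N at the bottom. Beyond about 0.0135 the cross-bar is below the slotted top and can turn; turned across and let go, it is held at about 0.0135. Let go while lined up, it springs up again.
- locked_a_wing (a joint): Turn of one of the two fasteners already locked (same shape, 13.5 mm lower, red band hidden, wing across its slot), rad, same sense; 1.47 to 1.6 at the start. Fasteners stand at least 170 mm apart, axis to axis.
- locked_b_wing (a joint): The same for the other locked fastener.

How it is judged:
By the outcome, as a careful person would: the job done as asked, in the order asked, and still so for the second after the job is handed in, with the robot touching nothing.
It also fails if it takes over 35 s, if anything falls off the work surface, if the arm or the gripper's body presses on something with over 40 N, if the wrist force passes 120 N, or if a joint passes its speed limit or range.

## Working session

There is one attempt and no reset: what is moved stays moved. The work goes in short steps, Python scripts to look and compute and a shell command to move; the robot and the scene stay as the last step left them, time stands still between calls to the robot, and variables do not carry over. Pictures are saved under pics/ and viewed, at most 10 in all, crops included, and the job is handed in when it is done.

```bash
mkdir -p pics
cat > h.py <<'E'
import numpy as np,cv2
from bench import ctrl,imaging,workorder
from scipy.spatial.transform import Rotation as R
def tool():
    o=ctrl.get_obs();q=o["eef_rot"];T=np.eye(4);T[:3,:3]=R.from_quat([q[1],q[2],q[3],q[0]]).as_matrix();T[:3,3]=o["eef_pos"];return T
def cam(n,T=None):
    i=imaging.camera_info(n);return np.array(i["K"]),i["k1"],(T@np.array(i["tool_from_camera"]) if n=="wrist" else np.array(i["T"]))
def pix2z(c,uv,z):
    K,k,T=c;p=cv2.undistortPoints(np.array([[uv]],float),K,np.array([k,0,0,0,0.]))[0,0]
    d=T[:3,:3]@np.array([p[0],-p[1],-1]);o=T[:3,3];return o+d*(z-o[2])/d[2]
def proj(c,P):
    K,k,T=c;p=T[:3,:3].T@(np.array(P)-T[:3,3]);a=np.array([p[0],-p[1]])/-p[2];a=a*(1+k*(a@a));return (K@np.r_[a,1])[:2]
E
python3 - <<'E'
from h import *
T=tool();np.save("T0.npy",T);print(T.round(3))
a=imaging.camera("scene");b=imaging.camera("wrist");s=imaging.camera("side")
for n,x in(("scene",a),("wrist",b),("side",s)):cv2.imwrite(f"pics/{n}0.png",x[:,:,::-1])
print(cam("scene"),cam("side"))
E
```

```text
[[ 0.94   0.341 -0.     0.196]
 [ 0.341 -0.94   0.002 -0.54 ]
 [ 0.    -0.002 -1.     0.223]
 [ 0.     0.     0.     1.   ]]
(array([[430.62350745,   0.        , 321.16837833],
       [  0.        , 430.62350745, 202.56367295],
       [  0.        ,   0.        ,   1.        ]]), -0.06442091348937294, array([[ 1.12783346e-01, -7.33444540e-01,  6.70327549e-01,
         1.06062608e+00],
       [ 9.93619321e-01,  8.27427813e-02, -7.66438298e-02,
        -1.44025898e-02],
       [ 7.49232752e-04,  6.74694552e-01,  7.38096674e-01,
         6.61293023e-01],
       [ 0.00000000e+00,  0.00000000e+00,  0.00000000e+00,
         1.00000000e+00]])) (array([[439.31543859,   0.        , 320.5515675 ],
       [  0.        , 439.31543859, 203.72972992],
       [  0.        ,   0.        ,   1.        ]]), -0.11551431751023905, array([[-0.97777588,  0.12326787, -0.16958586,  0.42403438],
       [-0.20945818, -0.53950751,  0.81551145,  0.60320847],
       [ 0.00903352,  0.83290857,  0.55333689,  0.51938794],
       [ 0.        ,  0.        ,  0.        ,  1.        ]]))
```

View pics/scene0.png

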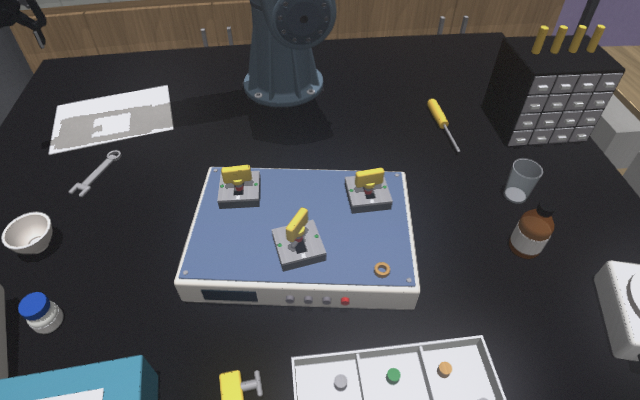

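View pics/side0.png

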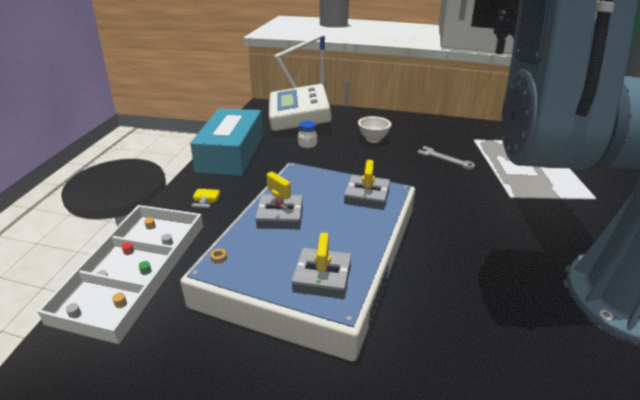

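The unlocked fastener is the one nearest the scene camera: its seat is at about (299,243) and its wing at about (298,225), turned obliquely. In the side view it is at (279,205). Next I'll enlarge both.

Run:
```python
import cv2,numpy as np
a=cv2.imread("pics/scene0.png")[195:275,260:340];b=cv2.imread("pics/side0.png")[160:240,240:320]
f=lambda x:cv2.resize(x,(400*1,400),interpolation=cv2.INTER_CUBIC)
cv2.imwrite("pics/crop0.png",np.hstack([f(a),f(b)]))
```

```text
(no output)
```

View pics/crop0.png

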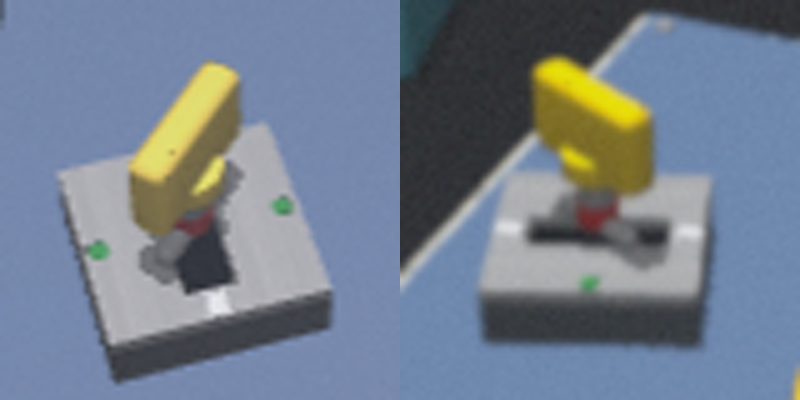

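Crop (5x). In the scene half the seat's top corners are at (60,172), (268,124), (330,290) and (110,347), with green dots at (99,250) and (283,205) and a white mark at (217,302). In the side half the white marks are at x 108 and 288, y 230. The wing is oblique and the red band is visible.

Run:
```python
from h import *
c=cam("scene");s=cam("side")
S=lambda x,y,z:pix2z(c,(260+x/5-.4,195+y/5-.4),z)
D=lambda x,y,z:pix2z(s,(240+x/5-.4,160+y/5-.4),z)
an=lambda v:np.degrees(np.arctan2(v[1],v[0]))
k=np.array([S(*p,.092) for p in((60,172),(268,124),(330,290),(110,347))])
print(k.mean(0),[np.linalg.norm(k[i]-k[i-1]).round(4) for i in range(4)])
g=[S(99,250,.092),S(283,205,.092)];print("dots",np.mean(g,0),an(g[1]-g[0]))
m=[D(108,228,.092),D(288,232,.092)];print("marks side",np.mean(m,0),an(m[0]-m[1]),np.linalg.norm(m[0]-m[1]))
for n,p,q in(("S",S(210,65,.15),S(133,160,.15)),("D",D(170,60,.15),D(250,105,.15)),("D2",D(137,70,.15),D(225,123,.15))):print(n,p,q,an(q-p),np.linalg.norm(p-q))
# locked
for n,uv in(("l1",(240,189)),("l2",(369,191))):print(n,pix2z(c,uv,.092))
T=np.load("T0.npy");print(imaging.camera_info("wrist")["tool_from_camera"])
```

```text
[ 0.62430325 -0.00307819  0.092     ] [np.float64(0.0744), np.float64(0.0735), np.float64(0.0734), np.float64(0.0734)]
dots [ 0.62308993 -0.00309368  0.092     ] 100.84590384552497
marks side [ 0.62424443 -0.00480984  0.092     ] 10.595043477118335 0.06312414299051455
S [0.60357814 0.00651288 0.15      ] [ 0.63982534 -0.0201453   0.15      ] -36.33281062507681 0.044994644806993826
D [ 0.63620128 -0.02030085  0.15      ] [0.60147973 0.00274497 0.15      ] 146.42647975819693 0.04167368310406542
D2 [ 0.64507793 -0.01122071  0.15      ] [0.60634342 0.01565972 0.15      ] 145.24067081108134 0.04714785025817535
l1 [ 0.49303507 -0.10053878  0.092     ]
l2 [0.52484684 0.13532046 0.092     ]
[[-6.07639184e-04  9.56920586e-01  2.90349139e-01  7.50302921e-02]
 [ 9.99999642e-01  4.10361367e-04  7.40335334e-04 -8.15994432e-04]
 [ 5.89294052e-04  2.90349485e-01 -9.56920493e-01 -1.49130127e-01]
 [ 0.00000000e+00  0.00000000e+00  0.00000000e+00  1.00000000e+00]]
```

```bash
python3 -m pendant '[[29.2,-17.9,0,-62],[29.2,-17.9,0,-62],[29.2,-17.9,0,-62],[29.2,-17.9,0,-62],[29.2,-17.9,0,-62],[29.2,-17.9,0,-62],[29.2,-17.9,0,-62],[29.2,-17.9,0,-62],[29.2,-17.9,0,-62],[29.2,-17.9,0,-62],[29.2,-17.9,0,-62],[29.2,-17.9,0,-62]]' 0.6
cat >> h.py <<'E'
def go(x,y,z,yaw):
    T=tool();d=T[:3,:3].T@(np.array([x,y,z])-T[:3,3]);y0=np.degrees(np.arctan2(T[1,0],T[0,0]))
    print("now",T[:3,3].round(4),y0.round(2),"cm",(d*100).round(2),"roll",round((y0-yaw+180)%360-180,1))
E
python3 -c "from h import *;go(.624,-.004,.224,144.8)"
```

```text
time_s: 1.15
eef_pos: [0.409, -0.2734, 0.2236]
eef_rot: [-0.0, 0.756, 0.655, -0.0]
wrist_force: [0.6, 0.2, 0.6]
opening: 0.604
grasp_force: 0.0
now [ 0.409  -0.2734  0.2236] 81.77 cm [29.74 17.42 -0.05] roll -63.0
```

```bash
python3 -m pendant '[[29.7,17.4,0,-63],[29.7,17.4,0,-63],[29.7,17.4,0,-63],[29.7,17.4,0,-63],[29.7,17.4,0,-63],[29.7,17.4,0,-63],[29.7,17.4,0,-63],[29.7,17.4,0,-63],[29.7,17.4,0,-63],[29.7,17.4,0,-63],[29.7,17.4,0,-63],[29.7,17.4,0,-63]]'
python3 - <<'E'
from h import *
go(.624,-.004,.224,144.8)
T=tool();np.save("T1.npy",T);w=imaging.camera("wrist")[:,:,::-1]
c=cam("wrist",T);u=proj(c,[.624,-.004,.12]);print(u)
x,y=(int(max(0,min(m,v-h))) for v,h,m in((u[0],130,380),(u[1],100,200)))
print(x,y);cv2.imwrite("pics/w1.png",cv2.resize(w[y:y+200,x:x+260],None,fx=3,fy=3,interpolation=cv2.INTER_CUBIC))
E
```

```text
time_s: 2.15
eef_pos: [0.6228, -0.0052, 0.2234]
eef_rot: [-0.0, 0.304, 0.953, -0.0]
wrist_force: [-0.6, 0.3, -0.1]
opening: 0.598
grasp_force: 0.0
now [ 0.6228 -0.0052  0.2234] 144.61 cm [-0.02  0.17 -0.06] roll -0.2
[317.87323666 196.45780108]
187 96
```

View pics/w1.png

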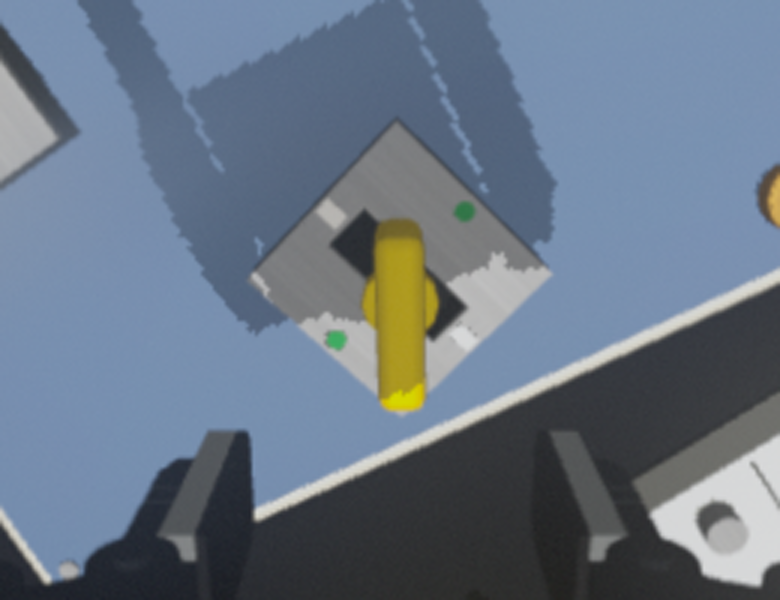

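The wrist view is 3x with offset (187,96). The white marks are at (330,212) and (463,335), the dots at (464,211) and (336,340), and the wing runs from (400,222) to (402,408), nearly vertical between the open fingers.

Run:
```python
from h import *
c=cam("wrist",np.load("T1.npy"))
W=lambda x,y,z:pix2z(c,(187+x/3-.3,96+y/3-.3),z)
an=lambda v:np.degrees(np.arctan2(v[1],v[0]))
for n,p,q,z in(("marks",(330,212),(463,335),.092),("dots",(464,211),(336,340),.092),("corn1",(397,118),(403,416),.092),("corn2",(252,275),(551,271),.092),("wing",(400,222),(402,408),.15)):
    p=W(*p,z);q=W(*q,z);print(n,((p+q)/2).round(4),an(p-q).round(1),np.linalg.norm(p-q).round(4))
go(.624,-.004,.139,145)
```

```text
marks [ 0.6237 -0.0019  0.092 ] -169.1 0.0628
dots [ 0.6245 -0.0021  0.092 ] 100.8 0.063
corn1 [ 0.6241 -0.0012  0.092 ] 145.8 0.1048
corn2 [ 6.239e-01 -5.000e-04  9.200e-02] -124.6 0.102
wing [6.216e-01 2.000e-04 1.500e-01] 145.3 0.0535
now [ 0.6228 -0.0053  0.2236] 144.62 cm [-0.02  0.18  8.46] roll -0.4
```

```bash
python3 -m pendant '[[0.1,0.3,3,-0.5],[0.1,0.3,6,-0.5],[0.1,0.3,8,-0.5],[0.1,0.3,8.5,-0.5],[0.1,0.3,8.5,-0.5],[0.1,0.3,8.5,-0.5]]' 0.6
python3 -m pendant '[[0,0,0,0],[0,0,0,0],[0,0,0,0],[0,0,0,0],[0,0,0,0],[0,0,0,0],[0,0,0,0]]' 0
python3 - <<'E'
from h import *
go(.624,-.0025,.139,-170+.85)
cv2.imwrite("pics/s2.png",cv2.resize(imaging.camera("scene")[150:280,220:380,::-1],None,fx=4,fy=4,interpolation=cv2.INTER_CUBIC))
E
```

```text
time_s: 2.7
eef_pos: [0.6248, -0.0013, 0.14]
eef_rot: [0.001, 0.298, 0.954, 0.0]
wrist_force: [0.3, 0.1, 0.7]
opening: 0.602
grasp_force: 0.0
time_s: 3.28
eef_pos: [0.6244, -0.0021, 0.1405]
eef_rot: [0.001, 0.297, 0.955, -0.002]
wrist_force: [-5.0, -7.0, 5.6]
opening: 0.116
grasp_force: 58.7
now [ 0.6244 -0.0021  0.1405] 145.41 cm [ 0.01 -0.06  0.15] roll -45.4
```

View pics/s2.png

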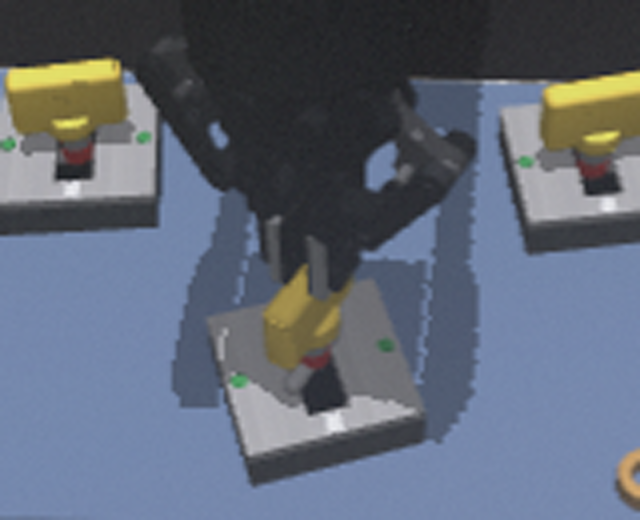

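The fingers hold the wing (pads at image (295,255) of the crop) and the locked ones are untouched. Next I turn it counter-clockwise into line, easing the lateral force.

```bash
python3 -m pendant '[[0,-0.1,0,-6],[0,-0.1,0,-12],[0,-0.1,0,-18],[0,-0.1,0,-24],[0,-0.1,0,-30],[0,-0.1,0,-36],[0,-0.1,0,-41],[0,-0.1,0,-45.5],[0,-0.1,0,-45.5],[0,-0.1,0,-45.5]]' 0
python3 - <<'E'
from h import *
go(.624,-.0025,.139,-170+.85)
cv2.imwrite("pics/s3.png",np.hstack([cv2.resize(imaging.camera(n)[y:y+100,x:x+100,::-1],(400,400),interpolation=cv2.INTER_CUBIC) for n,x,y in(("scene",250,185),("side",230,150))]))
E
```

```text
time_s: 4.17
eef_pos: [0.6239, -0.0025, 0.1399]
eef_rot: [0.0, -0.095, 0.995, -0.001]
wrist_force: [-3.5, -5.4, 1.7]
opening: 0.117
grasp_force: 58.7
now [ 0.6239 -0.0025  0.1399] -169.07 cm [-0.01 -0.    0.09] roll 0.1
```

View pics/s3.png

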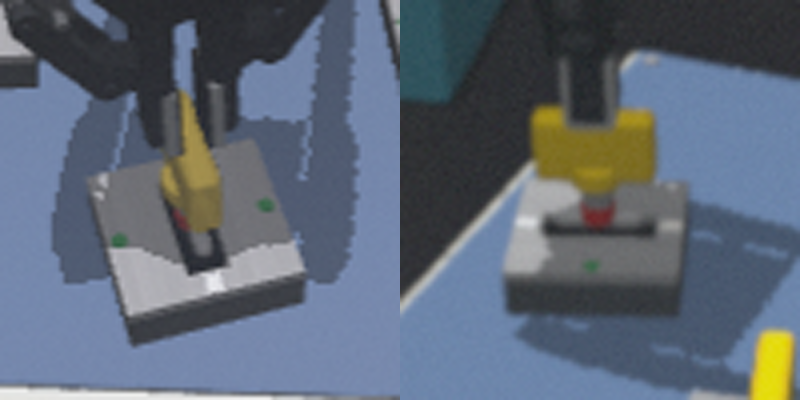

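The wing and bar now lie along the slot and white marks: bar at (205,245) in the scene half, and square to the marks in the side half. Push down.

```bash
python3 -m pendant '[[0,-0.05,0.4,0],[0,-0.05,0.8,0],[0,-0.05,1.2,0],[0,-0.05,1.5,0],[0,-0.05,1.7,0],[0,-0.05,1.85,0],[0,-0.05,1.85,0],[0,-0.05,1.85,0]]' 0
python3 - <<'E'
from h import *
go(.624,-.0025,.122,100)
print(ctrl.get_obs()["torque"])
E
```

```text
time_s: 4.93
eef_pos: [0.6244, -0.0027, 0.123]
eef_rot: [0.001, -0.095, 0.995, -0.001]
wrist_force: [-6.1, -4.1, 11.7]
opening: 0.117
grasp_force: 60.9
now [ 0.6244 -0.0027  0.123 ] -169.07 cm [0.04 0.03 0.1 ] roll 90.9
[-0.58738965  1.10355026  0.03746728]
```

```bash
python3 -m pendant '[[0.05,0,0.1,0],[0.05,0,0.1,0],[0.05,0,0.1,0]]' 0
python3 -c "from h import *;go(.624,-.0025,.122,100)"
```

```text
time_s: 5.18
eef_pos: [0.6245, -0.0028, 0.1229]
eef_rot: [0.001, -0.095, 0.995, -0.001]
wrist_force: [-7.0, -3.2, 14.9]
opening: 0.117
grasp_force: 61.8
now [ 0.6245 -0.0028  0.1229] -169.07 cm [0.04 0.04 0.09] roll 90.9
```

At the bottom stop: z holds while the force rises. Now the quarter turn clockwise.

```bash
python3 -m pendant '[[0,0,0,6],[0,0,0,13],[0,0,0,20],[0,0,0,27],[0,0,0,34],[0,0,0,41],[0,0,0,48],[0,0,0,55],[0,0,0,62],[0,0,0,69],[0,0,0,76],[0,0,0,82]]' 0
python3 -m pendant '[[0,0,0,4],[0,0,0,8],[0,0,0,10],[0,0,0,11],[0,0,0,11],[0,0,0,11]]' 0
python3 - <<'E'
from h import *
go(.624,-.0025,.122,100)
print(ctrl.get_obs()["torque"])
E
```

```text
time_s: 6.18
eef_pos: [0.6248, -0.0025, 0.1229]
eef_rot: [0.002, 0.584, 0.812, 0.0]
wrist_force: [-4.6, -2.5, 12.7]
opening: 0.121
grasp_force: 61.7
time_s: 6.68
eef_pos: [0.6249, -0.0025, 0.1229]
eef_rot: [0.002, 0.657, 0.754, 0.0]
wrist_force: [-4.7, -2.6, 13.4]
opening: 0.114
grasp_force: 61.7
now [ 0.6249 -0.0025  0.1229] 97.93 cm [ 0.02 -0.09  0.09] roll -2.1
[-0.39245804  0.83606884  0.01743474]
```

```bash
python3 -m pendant '[[0,0,0,1.5],[0,0,0,3],[0,0,0,3]]' 0
python3 - <<'E'
from h import *
go(.624,-.0025,.122,100)
print(ctrl.get_obs()["torque"])
E
```

```text
time_s: 6.93
eef_pos: [0.6249, -0.0026, 0.1229]
eef_rot: [0.002, 0.676, 0.737, 0.0]
wrist_force: [-5.2, -2.2, 12.6]
opening: 0.113
grasp_force: 62.9
now [ 0.6249 -0.0026  0.1229] 94.89 cm [ 0.01 -0.09  0.09] roll -5.1
[-0.40546522  0.88364169  0.2596507 ]
```

Torque rose to 0.26 N m, so it is at the stop. Release and lift.

```bash
python3 -m pendant '[[0,0,-0.2,-2],[0,0,-0.2,-2]]' 0
python3 -m pendant '[[0,0,0,0],[0,0,0,0],[0,0,0,0],[0,0,0,0],[0,0,0,0]]' 0.6
python3 -m pendant '[[0,0,-3,0],[0,0,-7,0],[0,0,-11,0],[0,0,-13,0],[0,0,-13,0],[0,0,-13,0]]' 0.6
python3 - <<'E'
from h import *
T=tool();np.save("T2.npy",T)
a=imaging.camera("scene")[150:280,200:420,::-1];w=imaging.camera("wrist")[80:300,160:480,::-1]
f=lambda x:cv2.resize(x,(400,int(400*x.shape[0]/x.shape[1])),interpolation=cv2.INTER_CUBIC)
s=imaging.camera("side")[150:310,230:430,::-1]
a,w,s=f(a),f(w),f(s);h=max(x.shape[0] for x in(a,w,s))
top=np.zeros((590,800,3),np.uint8);top[:a.shape[0],:400]=a;top[:w.shape[0],400:]=w;top[270:270+s.shape[0],:400]=s[:320]
cv2.imwrite("pics/f.png",top)
E
```

```text
time_s: 7.1
eef_pos: [0.6245, -0.0025, 0.1237]
eef_rot: [0.002, 0.662, 0.749, 0.0]
wrist_force: [-2.1, -2.7, 5.3]
opening: 0.118
grasp_force: 59.3
time_s: 7.52
eef_pos: [0.6233, -0.0013, 0.1209]
eef_rot: [-0.0, 0.663, 0.749, -0.0]
wrist_force: [0.3, 0.4, 0.3]
opening: 0.595
grasp_force: 0.0
time_s: 8.02
eef_pos: [0.6243, -0.0016, 0.253]
eef_rot: [0.001, 0.663, 0.749, 0.001]
wrist_force: [0.6, 0.1, 0.0]
opening: 0.599
grasp_force: 0.0
```

View pics/f.png

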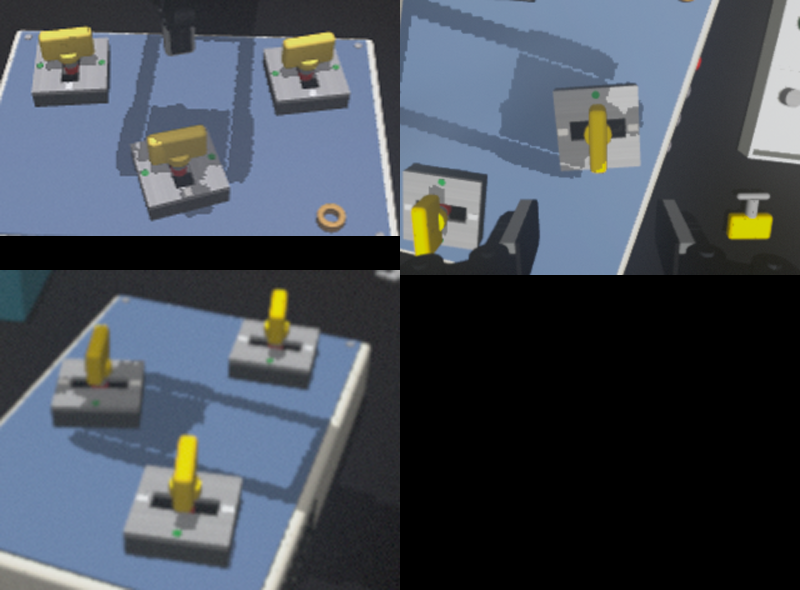

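All three wings now look alike: low and across their slots to the green dots. The worked one is at (178,145) in the scene part. I'll do a quick height check before handing in.

Run:
```python
from h import *
c=cam("scene")
for z in(.1365,.150):print(z,(proj(c,[.624,-.003,z])-[200,150])*400/220)
print(workorder.hand_in() if abs(((proj(c,[.624,-.003,.1365])-[200,150])*400/220)[1]-132)<7 else "check")
```

```text
0.1365 [176.27307485 133.37673118]
0.15 [175.62809481 123.31473154]
the job is handed in; nothing more can be done
None
```

The loose fastener was lined up with its slot, pushed to the bottom stop and turned clockwise to its end stop. After release it stayed down and across its slot, the two locked ones still looked locked, and I handed the job in at about 8 s of the 35 s limit.

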